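# Empty a capped pipe and stand it on the welding positioner

## Task

Swing the red sprung stop arm off the green disc of the positioner and lock it there by pushing its yellow-knobbed pin fully down into the hole in the plate. Then pick up the capped steel pipe, tip it over the blue scrap tray until all three brass slugs have dropped out into the tray, and stand the empty pipe gently upright, wholly on the green disc, with the arm still pinned. Leave the other things on the bench where they are.

Things in the scene. Friction and masses are not known exactly. Their poses are not given: they have to be found in the camera images.
- positioner: fixed aluminium plate 200 x 200 mm, 25 mm thick, flat on the bench; origin at the centre of its underside, z up. In its frame (mm): arm pivot at (75, -60), centre of the green disc at (11, -49), pin at rest at (-48, -38), pin hole at (44.5, 61.2), top face at z = 25
- pad (a point): centre of the flush green disc, 80 mm across, on the plate's top face; the pipe must end standing on it
- pivot (a point): point on the plate's top face on the arm's vertical pivot axis
- pin_hole (a point): centre of the mouth of the through hole in the plate's top face: 16 mm across with a 2 mm chamfer, 25 mm deep, 125 mm from the pivot
- stop_arm (a joint): angle of the red stop arm about its vertical pivot: 0 at rest across the disc, grows clockwise seen from above, stop at 1.35; its guide is over the hole at 1.15. A spring drives it back to 0 (1.5 N at the pin at rest, 2.6 N at the hole). Bar 18 mm wide, 20-34 mm above the plate, with a 30 mm square guide at its end (12-42 mm above the plate); pivot stack 66 mm tall
- pin_knob (a point): centre of the yellow knob (26 mm across, 30 mm tall) of the loose 60 g pin that stands in the arm's guide (14.4 mm bore) with its tip on the plate. Shaft 12 mm across, 60 mm long, then a 20 mm collar 16 mm tall, then the knob, centre 91 mm above the tip. Drag it round the pivot to swing the arm; over the hole push it down 18 mm, until the collar meets the guide
- pin_tip (a point): lower end of the pin's shaft
- pipe_mid (a point): centre, half-way up, of the loose steel pipe closed at the bottom by a cap and open at the top: 57 mm outside diameter, 4 mm wall, 105 mm tall, inner floor 8 mm above its foot, 0.4 to 0.65 kg; z points from foot to mouth. It stands upright at the start with the slugs inside
- pipe_foot (a point): centre of the pipe's underside
- slug0_mid (a point): centre of a brass-coloured round slug, 18 mm across and 18 mm long, 37 g, loose inside the pipe at the start; oily, it slides out once the pipe's mouth points about 20 degrees or more below level
- slug1_mid (a point): centre of a brass-coloured round slug, 18 mm across and 18 mm long, 37 g, loose inside the pipe at the start; oily, it slides out once the pipe's mouth points about 20 degrees or more below level
- slug2_mid (a point): centre of a brass-coloured round slug, 18 mm across and 18 mm long, 37 g, loose inside the pipe at the start; oily, it slides out once the pipe's mouth points about 20 degrees or more below level
- tray: fixed blue scrap tray, open on top, 240 mm along its x, 200 mm along its y, 60 mm tall, 4 mm walls; origin at the centre of its underside
- flange: leave alone: a round dark steel welding-neck flange, 90 mm across and 45 mm tall, lying flat between the task's things; origin on its underside
- coupling: leave alone: a copper-coloured open tube coupling, 66 mm across and 60 mm tall, no bottom, standing between the task's things; origin on its underside
- brush: leave alone: a wood-handled flat brush, 220 mm, lying at the far side; origin on its underside
- chipping_hammer: leave alone: a 220 mm hammer lying at the far side; origin on its underside
- spanner: leave alone: a 140 mm spanner lying at the far side; origin on its underside
There are look-alikes about, which are no part of the job. What is shaped like the part that bears pin_knob but orange is not meant. Several things look just like the part that bears pipe_mid: the one meant starts nearest to the robot's base.

How it is judged:
By the outcome, as a careful person would: the job done as asked, in the order asked, and still so for the second after the job is handed in, with the robot touching nothing.
It also fails if it takes over 72 s, if anything falls off the work surface, if the arm or the gripper's body presses on something with over 40 N, if the wrist force passes 120 N, or if a joint passes its speed limit or range.

## Robot

A 6-joint arm with a two-finger parallel gripper is mounted at the origin on the work surface. World frame = base frame: x ahead of the robot, y to its left, z up, the work surface at z = 0. Lengths are in m, angles in rad, forces in N, time in s.
With the tool pointing down it reaches from about 0.275 to 0.825 m from the base axis. Payload 4.9 kg.
Tool frame: the origin (TCP) lies at the very end of the fingers, on their centre line; the grasp point (between the pads) lies 19 mm behind it; z points along the fingers, y is the line along which they close (so a half turn about z gives the same grasp; the last joint's range is limited). The gripper opens to 85 mm and grips with 20 to 120 N. Pads are 22 mm wide; open, the fingers measure 114 mm over their backs; the gripper's body (76 mm by 85 mm) begins 54 mm behind the grasp point. The pads swing forward as they close: fully open they stand 13 mm farther back than shut.
Start: joints at [-1.468, 0.326, -0.193, 1.052, 0, 1.437], TCP at [0.129, -0.535, 0.231] pointing down, gripper open.
Joint ranges: [-2.65, 2.65], [-0.97, 1.79], [-1.3, 1.35], [-1.93, 2.1], [-1.47, 1.37], [-3.14, 3.14]. Speed limits (rad/s): [2.57, 2.57, 3.14, 3.14, 3.14, 3.14].

## Interface

Orientations are given as a unit quaternion [w, x, y, z].
In Python, from plant import sensors, capture, camera_info, arm gives the robot as it stands.
- The arm moves only by the tool arm_command, never from a script. Its argument "moves" is a list of rows, each a list of 7 numbers: the shift along the world's x, y, z in cm, then the turn, a rotation vector about the world's x, y, z in rad, then the gripper's target within -1 to 1 (fully open at 1, half-way at 0, shut at -1). A call has 1 to 10 rows; each row shifts and turns the commanded pose from where the row before left it; what a row does not reach is not made up. A row lasts 1/12 s, in which the tool goes at most 41.7 mm and 7.16 degrees, less where a joint would pass 70% of its speed; a pose out of reach is approached as far as the arm can. A call is refused whole if a number of a shift passes 4.17 or a number of a turn 0.125, either way. A call with a gripper value outside its range is refused whole. The fingers move at their own pace and stop on an object; "newtons" is the grip in N (left out, the last holds). Time passes only in rows, so rows that do not move let the fingers close. It gives the time, the measured TCP pose, the force and the opening at its end, in the units of the state.
- sensors.state(): the state, without advancing time (a new reading comes with each control period).
- capture(name): name is "scene" or "side" or "wrist"; returns (picture, depth): 384x512x3 uint8, red, green, blue; 384x512 float32, m along the optical axis (not along the pixel's ray), 0 where there is no reading.
- camera_info(name): a dict with "intrinsics" (3x3 intrinsics, pixels), "dist" ([k1, k2, p1, p2, k3] as OpenCV has them; the pictures are not rectified), "R" (3x3) and "t" (3): a world point X has camera coordinates R X + t. Camera axes: x right, y down, z forward; pixel columns grow to the right and rows downward; lengths in m; the calibration is good to about 2 mm. A picture is of the moment at which its call begins: read the wrist's pose just before it. camera_info takes no time and is no camera call; for the wrist camera it gives the pose at the moment of the call.
- arm.sign_off(): hands the job in, once; it reports no verdict.
The state is a dict: "time": time; "qpos": joint angles; "dq": joint speeds; "tau": joint torques, N m; "position": TCP position; "ee_rot": TCP orientation; "contact_force": force on the tool from outside, world axes, zero at the start; "torque": the same for the moment, N m; "width": finger opening in m.
Only numpy, scipy, OpenCV 4.12 (cv2) and the standard library are available. Lean on these libraries where they do the work, as an engineer would, in place of code of your own. Each camera call takes 0.05 s, during which the arm holds its last target. There are 200 camera calls.

## Working session

There is one attempt and no reset: what is moved stays moved. The work goes in short steps, Python scripts to look and compute and a tool call to move; the robot and the scene stay as the last step left them, time stands still between calls to the robot, and variables do not carry over. Pictures are saved under pics/ and viewed, on a budget of 10 in all, crops included, one or two more only if the job needs it, and the job is handed in when it is done.

Besides the shell and the picture viewer there is one more tool, called after ">>>" as name(argument=value, ...) on one line, values as JSON. arm_command: Moves the arm, as the interface text tells. Its arguments: {"type":"object","properties":{"moves":{"type":"array","items":{"type":"array","items":{"type":"number"}}},"newtons":{"type":"number"}},"required":["moves"]}

```bash
mkdir -p pics; ls
cat > h.py <<'E'
import numpy as np, cv2
from plant import sensors, capture, camera_info, arm
def grab(n):
    i=camera_info(n); p,d=capture(n); return p,d,i
def cloud(d,i):
    K=np.array(i["intrinsics"]);h,w=d.shape
    u,v=np.meshgrid(np.arange(w),np.arange(h))
    q=cv2.undistortPoints(np.stack([u,v],-1).reshape(-1,1,2).astype(np.float64),K,np.array(i["dist"])).reshape(h,w,2)
    c=np.dstack([q*d[...,None],d]); X=(c-np.array(i["t"]))@np.array(i["R"])
    X[d<=0]=np.nan
    return X
E
python3 - <<'E'
from h import *
s=sensors.state();print(s)
ims=[]
for n in("scene","side"):
    p,d,i=grab(n); np.savez(n+'0.npz',p=p,d=d); cv2.imwrite(f'pics/{n}0.png',cv2.cvtColor(p,cv2.COLOR_RGB2BGR))
    print(n,-np.array(i["R"]).T@np.array(i["t"]),(d>0).mean())
E
```

```text
pics
{'time': 0.0, 'qpos': array([-1.46816309e+00,  3.26945342e-01, -1.93575455e-01,  1.05199396e+00,
       -1.81210818e-05,  1.43661481e+00]), 'dq': array([ 1.66430076e-03,  1.47081933e-03,  3.20725578e-05,  1.72319271e-04,
       -5.50551850e-04, -1.34998033e-03]), 'tau': array([-1.15284020e-03, -4.43396008e+01,  2.62441045e+01,  1.52131630e-02,
       -1.93316755e-04, -8.68089984e-06]), 'position': array([ 0.12899026, -0.53406841,  0.23050423]), 'ee_rot': array([-8.59249186e-04,  9.92997666e-01,  1.18130850e-01,  4.49337615e-06]), 'contact_force': array([-0.59775027, -0.38486849,  0.09785701]), 'torque': array([-0.03030649, -0.05850715,  0.0333992 ]), 'width': 0.08554442589086446}
scene [ 1.10148042 -0.45435491  0.94840994] 0.9958852132161459
side [ 0.34702025 -0.94007208  0.8699176 ] 0.9957173665364584
```

View pics/scene0.png

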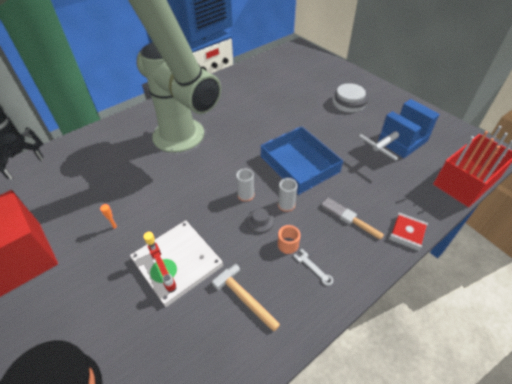

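View pics/side0.png

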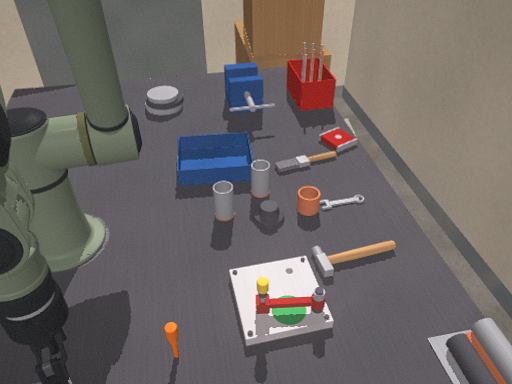

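The scene picture shows the plate around (175,262) with the yellow knob at (150,238), pipes at (245,185) and (288,195), and the tray at (300,158). The side picture shows the knob at (263,285), pipes at (224,200) and (260,178), and the tray at (215,158). I'll measure these next.

Run:
```python
from h import *
for n in("scene","side"):
    f=np.load(n+'0.npz');p,d=f['p'],f['d'];i=camera_info(n);X=cloud(d,i)
    hsv=cv2.cvtColor(p,cv2.COLOR_RGB2HSV).astype(int);H,S,V=[hsv[...,k] for k in range(3)]
    x,y,z=X[...,0],X[...,1],X[...,2]
    print(n,'bench z',np.nanmedian(z[250:300,60:110] if n=="scene" else z[260:300,180:220]))
    box={"scene":(125,225,215,310),"side":(225,335,250,345)}[n]
    B=np.zeros(d.shape,bool);B[box[2]:box[3],box[0]:box[1]]=1
    for nm,m in dict(plate=B&(abs(z-.025)<.006),green=B&(H>45)&(H<85)&(S>120)&(abs(z-.025)<.008),
        yellow=B&(H>20)&(H<35)&(S>150),red=B&((H<8)|(H>172))&(S>150)&(z>.03)).items():
        q=X[m]; 
        if len(q)==0: print(nm,'none');continue
        print(nm,len(q),'med',np.round(np.nanmedian(q,0),4),'lo',np.round(np.nanpercentile(q,2,0),4),'hi',np.round(np.nanpercentile(q,98,0),4))
        if nm in('plate','red'):
            r=cv2.minAreaRect((q[:,:2]*1000).astype(np.float32));print(r,cv2.boxPoints(r).round(1).tolist())
    m=B&(z>.02); 
    r=cv2.minAreaRect((X[m&(z<.03)][:,:2]*1000).astype(np.float32))
    # pivot stack
    q=X[B&(z>.08)];print('tall',[np.round(q[np.linalg.norm(q[:,:2]-c,axis=1)<.03].max(0),4) for c in [q[0,:2],q[-1,:2]]])
    # pipes: top rim
    pb={"scene":[(230,262,160,205),(272,303,172,215)],"side":[(210,238,178,225),(248,274,155,202)]}[n]
    for b in pb:
        q=X[b[2]:b[3],b[0]:b[1]].reshape(-1,3);t=q[q[:,2]>.098]
        (c,r)=cv2.minEnclosingCircle((t[:,:2]*1000).astype(np.float32));print('pipe',len(t),c,r,t[:,2].max(), np.median(q[(q[:,2]>.03)],0))
    tb={"scene":(255,345,125,192),"side":(172,256,130,190)}[n]
    q=X[tb[2]:tb[3],tb[0]:tb[1]];hs=hsv[tb[2]:tb[3],tb[0]:tb[1]];t=q[(hs[...,0]>95)&(hs[...,0]<125)&(hs[...,1]>120)&(q[...,2]>.05)]
    r=cv2.minAreaRect((t[:,:2]*1000).astype(np.float32));print('tray',len(t),r,cv2.boxPoints(r).round(1).tolist())
    ob={"scene":dict(fl=(248,276,205,232),co=(275,303,222,254)),"side":dict(fl=(253,285,198,228),co=(296,323,186,216))}[n]
    for k,b in ob.items():
        q=X[b[2]:b[3],b[0]:b[1]].reshape(-1,3);t=q[q[:,2]>.03];print(k,t.min(0),t.max(0))
```

```text
scene bench z 0.0028409132052275724
plate 3318 med [ 0.5375 -0.3054  0.0282] lo [ 0.4271 -0.4116  0.023 ] hi [ 0.6599 -0.2182  0.0308]
((549.0233764648438, -313.10064697265625), (260.0712585449219, 201.73031616210938), 1.422690510749817) [[416.5, -215.5], [421.5, -417.20001220703125], [681.5, -410.70001220703125], [676.5, -209.0]]
green 216 med [ 0.5346 -0.3747  0.0289] lo [ 0.5078 -0.3967  0.0255] hi [ 0.5614 -0.3296  0.0321]
yellow 33 med [ 0.4867 -0.3567  0.1244] lo [ 0.4808 -0.3644  0.1107] hi [ 0.4896 -0.3476  0.1341]
red 179 med [ 0.5291 -0.3634  0.0627] lo [ 0.4834 -0.3823  0.0495] hi [ 0.6148 -0.3464  0.0713]
((545.4593505859375, -365.009765625), (22.109920501708984, 141.73753356933594), 81.4297866821289) [[473.70001220703125, -365.3999938964844], [613.9000244140625, -386.5], [617.2000122070312, -364.6000061035156], [477.0, -343.5]]
tall [array([ 0.49  , -0.3408,  0.1376]), array([ 0.6125, -0.3596,  0.0969])]
pipe 94 (444.7157287597656, 14.252771377563477) 30.27557945251465 0.10981667004350008 [0.45361542 0.00846645 0.07980029]
pipe 95 (567.9805297851562, 94.17266845703125) 2
[... 1475 characters left out ...]
 -0.3387,  0.1339]), array([ 0.4879, -0.3387,  0.1339])]
pipe 112 (444.762451171875, 13.627958297729492) 30.821701049804688 0.10791363019482093 [ 0.44149734 -0.00404955  0.07942974]
pipe 103 (565.4379272460938, 94.88005065917969) 31.097305297851562 0.10781138649025081 [0.56314055 0.07727489 0.07687406]
tray 493 ((449.62890625, 269.3634338378906), (211.67889404296875, 238.1888885498047), 84.727294921875) [[321.29998779296875, 174.89999389648438], [558.5, 153.0], [577.9000244140625, 363.79998779296875], [340.79998779296875, 385.70001220703125]]
fl [ 0.5388383  -0.05291954  0.03015997] [0.59223682 0.00605597 0.04897437]
co [ 0.65578293 -0.04245004  0.03006505] [0.7233534  0.02652064 0.06374226]
```

>>> arm_command(moves=[[3,1.5,0.5,0,0,0,1],[3,1.5,0.5,0,0,0,1],[3,1.5,0.5,0,0,0,1],[3,1.5,0.5,0,0,0,1],[3,1.5,0.5,0,0,0,1],[3,1.5,0.5,0,0,0,1],[3,1.5,0.5,0,0,0,1],[3,1.5,0.5,0,0,0,1],[3,1.5,0,0,0,0,1],[0,0,0,0,0,0,1]])

```text
time: 0.93
position: [0.4034, -0.3968, 0.2712]
ee_rot: [-0.0, 0.993, 0.121, 0.001]
contact_force: [-0.5, -0.1, 0.7]
width: 0.0856
```

Run:
```python
from h import *
import plant
print([a for a in dir(arm) if a[0]!='_'],[a for a in dir(sensors) if a[0]!='_'])
s=sensors.state();print(s['position'],s['qpos'],s['ee_rot'],s['time'])
p,d,i=grab('wrist');np.savez('w1.npz',p=p,d=d,R=i['R'],t=i['t'])
cv2.imwrite('pics/w1.png',cv2.cvtColor(p,cv2.COLOR_RGB2BGR))
X=cloud(d,i);hsv=cv2.cvtColor(p,cv2.COLOR_RGB2HSV).astype(int);H,S,V=[hsv[...,k] for k in range(3)]
y=(H>20)&(H<35)&(S>150)
q=X[y&(X[...,2]>.124)];print('knob top',len(q),q.mean(0) if len(q) else 0,np.median(X[y],0))
g=X[(H>45)&(H<85)&(S>120)];print('green',np.nanpercentile(g,[1,50,99],axis=0))
```

```text
['IKError', 'sign_off'] ['state']
[ 0.40344338 -0.39681495  0.2711925 ] [-0.90889279  0.33306609 -0.079628    1.15760637  0.00248845  1.98959549] [-4.27462475e-04  9.92620788e-01  1.21253296e-01  1.19450610e-03] 0.9333
knob top 47 [ 0.47662537 -0.36165661  0.1310269 ] [ 0.47624559 -0.36298893  0.13087356]
green [[ 0.50030338 -0.39729324  0.02477772]
 [ 0.53462513 -0.37104139  0.02662191]
 [ 0.56693211 -0.32512343  0.02855421]]
```

View pics/w1.png

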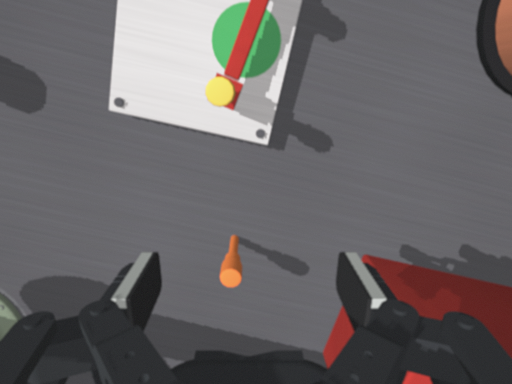

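The wrist picture shows the knob at (220,91), the guide just right of it, the green disc at (246,40), and plate corners at (110,109) and (268,143). My yellow mask was too narrow, so I'll refit the knob, plate edges and disc.

```bash
cat >> h.py <<'E'
def onplane(px,i,z):
    K=np.array(i["intrinsics"]);R=np.array(i["R"]);t=np.array(i["t"])
    q=cv2.undistortPoints(np.asarray(px,np.float64).reshape(-1,1,2),K,np.array(i["dist"])).reshape(-1,2)
    r=np.c_[q,np.ones(len(q))]@R; c=-R.T@t
    return c+r*((z-c[2])/r[:,2])[:,None]
E
python3 - <<'E'
from h import *
for n in('w1','scene0','side0'):
    f=np.load(n+'.npz');p,d=f['p'],f['d']
    i=dict(camera_info({'w':'wrist'}.get(n[0],n[:-1])))
    if n=='w1': i['R'],i['t']=f['R'],f['t']
    X=cloud(d,i);hsv=cv2.cvtColor(p,cv2.COLOR_RGB2HSV).astype(int);H,S,V=[hsv[...,k] for k in range(3)]
    x,y,z=[X[...,k] for k in range(3)]
    near=(np.hypot(x-.527,y+.316)<.17)
    m=(H>18)&(H<38)&(S>90)&(z>.09)&near
    c,r=cv2.minEnclosingCircle(np.argwhere(m)[:,::-1].astype(np.float32))
    print(n,'yellow px',m.sum(),c,r,'onplane .131',onplane([c],i,.131)[0][:2],'.116',onplane([c],i,.116)[0][:2], 'top pts',X[m&(z>.127)].mean(0))
    g=(H>45)&(H<85)&(S>80)&near
    P=onplane(np.argwhere(g)[:,::-1],i,.025)[:,:2]
    c2,r2=cv2.minEnclosingCircle((P*1000).astype(np.float32));print(' green circ',c2,r2)
    # plate top outline: plate pts = white, z near
    w=(S<70)&(V>120)&near&(z<.034)
    w=cv2.morphologyEx(w.astype(np.uint8),cv2.MORPH_OPEN,np.ones((3,3)))
    nl,lab,st,_=cv2.connectedComponentsWithStats(w);k=1+np.argmax(st[1:,4])
    P=onplane(np.argwhere(lab==k)[:,::-1],i,.025)[:,:2]*1000
    if n=='w1':
        pass
    r=cv2.minAreaRect(P.astype(np.float32));print(' plate',r,cv2.boxPoints(r).round(1).tolist())
E
```

```text
w1 yellow px 643 (219.94882202148438, 90.74409484863281) 14.60800838470459 onplane .131 [ 0.47543613 -0.3532642 ] .116 [ 0.47510911 -0.35197049] top pts [ 0.47512668 -0.3529984   0.13198279]
 green circ (534.0119018554688, -361.3990478515625) 39.157283782958984
 plate ((503.04638671875, -312.9723205566406), (166.09011840820312, 203.56092834472656), 1.653469443321228) [[417.1000061035156, -213.60000610351562], [423.0, -417.1000061035156], [589.0, -412.29998779296875], [583.0999755859375, -208.8000030517578]]
scene0 yellow px 109 (149.0, 238.0) 6.708303928375244 onplane .131 [ 0.48502478 -0.35532923] .116 [ 0.47371243 -0.35351204] top pts [ 0.47767348 -0.35424694  0.13345514]
 green circ (533.0872802734375, -362.6620788574219) 37.97821044921875
 plate ((550.4512329101562, -310.8464660644531), (280.84130859375, 212.40733337402344), 1.6667588949203491) [[407.0, -208.8000030517578], [413.20001220703125, -421.1000061035156], [693.9000244140625, -412.8999938964844], [687.7000122070312, -200.60000610351562]]
side0 yellow px 165 (262.0, 285.15625) 8.397981643676758 onplane .131 [ 0.47456945 -0.36337668] .116 [ 0.4771587  -0.35166979] top pts [ 0.47640409 -0.35437323  0.1306436 ]
 green circ (536.9414672851562, -360.40753173828125) 39.44932556152344
 plate ((525.042724609375, -318.0484619140625), (203.46868896484375, 218.25563049316406), 1.490932583808899) [[420.5, -211.60000610351562], [426.20001220703125, -429.79998779296875], [629.5999755859375, -424.5], [623.9000244140625, -206.3000030517578]]
```

>>> arm_command(moves=[[2.4,1.5,-2,0,0,0,1],[2.4,1.5,-2,0,0,0,1],[2.4,1.4,-3,0,0,0,1],[0,0,-3,0,0,0,1],[0,0,-2,0,0,0,1],[0,0,0,0,0,0,1],[0,0,0,0,0,0,1]], newtons=60)

```text
time: 1.57
position: [0.4696, -0.3554, 0.1502]
ee_rot: [-0.001, 0.993, 0.118, -0.001]
contact_force: [-0.7, -0.0, 0.1]
width: 0.0852
```

>>> arm_command(moves=[[0.5,0.25,-2,0,0,0,1],[0,0,-2,0,0,0,1],[0,0,-1.8,0,0,0,1],[0,0,0,0,0,0,-1],[0,0,0,0,0,0,-1],[0,0,0,0,0,0,-1],[0,0,0,0,0,0,-1],[0,0,0,0,0,0,-1],[0,0,0,0,0,0,-1]])

```text
time: 2.32
position: [0.4768, -0.3539, 0.0952]
ee_rot: [0.001, 0.993, 0.118, 0.001]
contact_force: [-0.9, 1.5, 6.3]
width: 0.0242
```

>>> arm_command(moves=[[0.2,0.87,0.15,0,0,0,-1],[0.2,0.87,0,0,0,0,-1],[0.32,0.85,0,0,0,0,-1],[0.32,0.84,0,0,0,0,-1],[0.43,0.78,0,0,0,0,-1],[0.44,0.78,0,0,0,0,-1],[0.55,0.72,0,0,0,0,-1],[0.55,0.72,0,0,0,0,-1],[0.64,0.63,0,0,0,0,-1],[0.64,0.62,0,0,0,0,-1]])

```text
time: 3.15
position: [0.5191, -0.2763, 0.0952]
ee_rot: [0.001, 0.993, 0.118, -0.001]
contact_force: [-3.5, -4.7, 5.1]
width: 0.0244
```

>>> arm_command(moves=[[0.72,0.53,0,0,0,0,-1],[0.72,0.53,0,0,0,0,-1],[0.8,0.43,0,0,0,0,-1],[0.8,0.42,0,0,0,0,-1],[0.83,0.3,0,0,0,0,-1],[0.83,0.29,0,0,0,0,-1],[0,0,0,0,0,0,-1],[0,0,0,0,0,0,-1]])

```text
time: 3.82
position: [0.5653, -0.2497, 0.0938]
ee_rot: [-0.001, 0.993, 0.119, -0.001]
contact_force: [-2.3, -1.0, 0.5]
width: 0.0245
```

Run:
```python
from h import *
s=sensors.state();print(s['position'],s['contact_force'],s['torque'],s['qpos'])
p,d,i=grab('side');cv2.imwrite('pics/s2.png',cv2.resize(cv2.cvtColor(p,cv2.COLOR_RGB2BGR)[180:360,180:420],(720,540)))
```

```text
[ 0.56532499 -0.24969048  0.09379156] [-2.3416235  -0.97762229  0.46315805] [-0.18931794  0.51640872 -0.00929459] [-5.35861528e-01  5.67575805e-01 -1.83868024e-01  8.22435729e-01
  1.16478166e-03  2.36791602e+00]
```

View pics/s2.png

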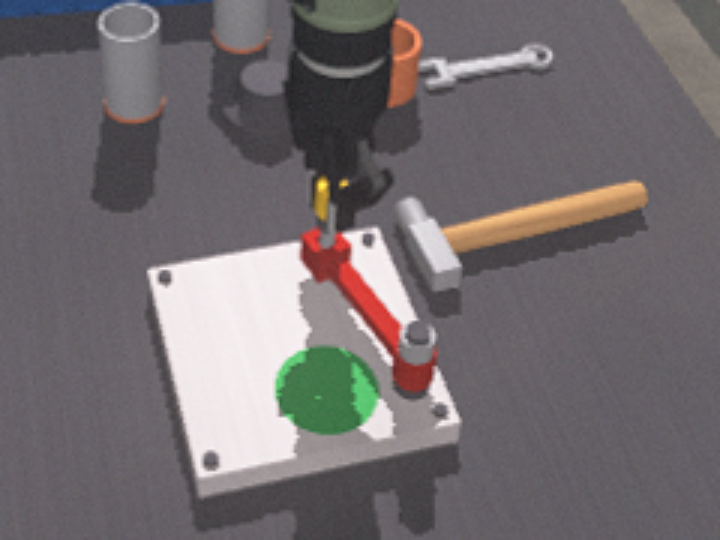

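The crop shows the arm swung with its guide at (325,255), roughly over the hole, and the knob gripped above it. The vertical force has dropped, so I'll push down.

>>> arm_command(moves=[[0,0,-0.4,0,0,0,-1],[0,0,-0.4,0,0,0,-1],[0,0,-0.4,0,0,0,-1],[0,0,-0.4,0,0,0,-1],[0,0,0,0,0,0,-1],[0,0,0,0,0,0,-1]])

```text
time: 4.37
position: [0.5656, -0.2509, 0.0778]
ee_rot: [-0.001, 0.993, 0.118, -0.0]
contact_force: [-0.1, 0.2, -3.7]
width: 0.0243
```

>>> arm_command(moves=[[0,0,-0.2,0,0,0,-1],[0,0,-0.2,0,0,0,-1],[0,0,0,0,0,0,-1],[0,0,0,0,0,0,-1]])

```text
time: 4.7
position: [0.5666, -0.2509, 0.077]
ee_rot: [-0.0, 0.993, 0.118, 0.001]
contact_force: [-2.8, 3.3, 13.2]
width: 0.0242
```

>>> arm_command(moves=[[0,0,0.2,0,0,0,1],[0,0,0,0,0,0,1],[0,0,0,0,0,0,1],[0,0,0,0,0,0,1],[0,0,2,0,0,0,1],[0,0,3,0,0,0,1],[0,1,4,0,0,0,1],[-1,3,3,0,0,0,1],[-2,3,3,0,0,0,1],[-2,3,3,0,0,0,1]])

```text
time: 5.53
position: [0.5204, -0.1587, 0.2497]
ee_rot: [0.0, 0.993, 0.118, 0.0]
contact_force: [0.3, 0.2, 0.6]
width: 0.0853
```

Run:
```python
from h import *
s=sensors.state();print(s['position'],s['contact_force'],s['qpos'])
for n in('side','scene'):
    p,d,i=grab(n);X=cloud(d,i);hsv=cv2.cvtColor(p,cv2.COLOR_RGB2HSV).astype(int);H,S,V=[hsv[...,k] for k in range(3)]
    x,y,z=[X[...,k] for k in range(3)]
    m=(H>18)&(H<38)&(S>90)&(z>.05)&(np.hypot(x-.5646,y+.2507)<.06)
    print(n,m.sum(),np.percentile(X[m],[2,50,98],axis=0).round(4).tolist() if m.sum() else '')
```

```text
[ 0.52043357 -0.15869789  0.24969592] [0.29155842 0.20930886 0.62545114] [-4.31739689e-01  3.03515881e-01 -1.76621749e-01  1.09044056e+00
  1.33627267e-04  2.47364943e+00]
side 137 [[0.5504, -0.267, 0.0851], [0.5611, -0.2612, 0.1098], [0.5723, -0.2443, 0.1158]]
scene 81 [[0.554, -0.266, 0.0829], [0.5688, -0.2573, 0.1123], [0.5739, -0.247, 0.1184]]
```

Pin is seated: the knob top dropped about 18 mm and the push ended at 13 N. Next I'll turn the tool for a side grasp of the near pipe.

>>> arm_command(moves=[[-0.5,0.85,0.3,0,0,0.12,1],[-0.5,0.85,0.3,0,0,0.12,1],[-0.5,0.85,0.3,0,0,0.12,1],[-0.5,0.85,0.3,0,0,0.12,1],[-0.5,0.85,0.3,0,0,0.12,1],[-0.5,0.85,0.3,0,0,0.12,1],[-0.5,0.85,0.3,0,0,0.12,1],[-0.5,0.85,0.3,0,0,0.12,1],[-0.5,0.85,0.3,0,0,0.12,1],[-0.5,0.85,0.3,0,0,0.12,1]])

```text
time: 6.47
position: [0.4707, -0.0745, 0.278]
ee_rot: [-0.0, 0.751, 0.66, -0.0]
contact_force: [-0.2, 0.2, -0.1]
width: 0.0849
```

>>> arm_command(moves=[[-0.5,0.85,0.3,0,0,0.12,1],[-0.5,0.85,0.3,0,0,0.12,1],[-0.5,0.85,0.3,0,0,0.12,1],[-0.5,0.85,0.3,0,0,0.12,1],[-0.5,0.85,0.3,0,0,0.12,1],[-0.5,0.85,0.3,0,0,0.12,1],[-0.5,0.85,0.3,0,0,0.12,1],[-0.5,0.85,0.3,0,0,0.12,1],[-0.5,0.85,0.3,0,0,0.12,1],[-0.5,0.85,0.3,0,0,0.12,1]])

```text
time: 7.3
position: [0.4208, 0.0106, 0.3081]
ee_rot: [-0.0, 0.247, 0.969, -0.0]
contact_force: [0.0, -0.2, -0.3]
width: 0.085
```

>>> arm_command(moves=[[0,0,0,0,0,0.12,1],[0,0,0,0,0,0.12,1],[0,0,0,0,0,0.12,1],[0,0,0,0,0,0.12,1],[0,0,0,0,-0.12,0,1],[0,0,0,0,-0.12,0,1],[0,0,0,0,-0.12,0,1],[0,0,0,0,-0.12,0,1],[0,0,0,0,0,0,1],[0,0,0,0,0,0,1]])

```text
time: 8.13
position: [0.4187, 0.0106, 0.3074]
ee_rot: [0.236, 0.013, 0.972, 0.003]
contact_force: [0.3, 0.2, 0.6]
width: 0.0854
```

```bash
cat > fk.py <<'E'
import numpy as np
from scipy.optimize import least_squares
D=np.array([[.327,-.1936,1.052,.5494,.2305],[.33307,-.07963,1.15761,.5659,.2712],[.56758,-.18387,.82244,.6180,.0938],[.30352,-.17662,1.09044,.5441,.2497]])
E
python3 - <<'E'
from h import *; from fk import *
from scipy.spatial.transform import Rotation as Ro
s=sensors.state();print(s['time'],s['position'],s['qpos'])
R=Ro.from_quat(np.roll(s['ee_rot'],-1)).as_matrix();print(R.round(3))
q=s['qpos'];P=s['position'];D=np.vstack([D,[q[1],q[2],q[3],np.hypot(*P[:2]),P[2]]])
def f(x,D=D):
    a,h,L1,L2,Lt,e=x;q2,q3,q4,r,z=D.T;g=q2-q3;p=g+q4
    return np.r_[a+L1*np.sin(q2)+L2*np.cos(g+e)+Lt*np.cos(p)-r,h+L1*np.cos(q2)-L2*np.sin(g+e)-Lt*np.sin(p)-z]
o=least_squares(f,[0,.2,.4,.4,.25,0]);print(o.x,o.fun)
E
```

```text
8.1333 [0.41869441 0.0105836  0.30735458] [-0.22810527 -0.34559012 -0.77918351  0.67092643  0.10357696 -0.17747608]
[[-0.888  0.023  0.459]
 [ 0.026  1.    -0.   ]
 [-0.459  0.012 -0.888]]
[ 0.00498029  0.31852749  0.51137641  0.40490351  0.43517929 -0.17492166] [ 3.00883699e-06 -4.66783252e-06  1.37124646e-06  4.62163032e-06
 -4.33422153e-06 -6.78762985e-05  4.83707073e-05  2.54554819e-05
 -2.43045163e-05  1.83547796e-05]
```

>>> arm_command(moves=[[-0.5,-1.4,0,0,0,0.12,1],[-0.5,-1.4,0,0,0,0.12,1],[-0.5,-1.4,0,0,0,0.12,1],[-0.5,-1.4,0,0,0,0.12,1],[-0.5,-1.4,0,0,0,0.12,1],[-0.5,-1.4,0,0,0,0.12,1],[-0.5,-1.4,0,0,0,0.12,1],[-0.5,-1.4,0,0,0,0.12,1],[-0.5,-1.4,0,0,0,0.12,1],[0,0,0,0,0,0,1]])

```text
time: 8.97
position: [0.3825, -0.1095, 0.3078]
ee_rot: [0.204, -0.447, 0.863, 0.114]
contact_force: [-0.0, -2.1, 0.9]
width: 0.0852
```

Run:
```python
from h import *
s=sensors.state();print(s['time'],s['position'].tolist(),s['qpos'].tolist(),s['ee_rot'].tolist())
```

```text
8.9667 [0.3825048391724924, -0.109485791343629, 0.3077838801936662] [-0.8272924908150846, 0.003241884672039188, -0.4754126841848007, 1.214551852811389, 0.4565913811367733, -1.8117052757894163] [0.20398364642934436, -0.44724818835541413, 0.8633604173299384, 0.11387940898188201]
```

>>> arm_command(moves=[[0,0,-1,0.104,-0.06,0,1],[0,0,-1,0.104,-0.06,0,1],[0,0,-1,0.104,-0.06,0,1],[0,0,-1,0.104,-0.06,0,1],[0,0,-1,0.104,-0.06,0,1],[0,0,0,0,0,0,1]])

```text
time: 9.47
position: [0.3791, -0.1053, 0.2504]
ee_rot: [0.438, -0.384, 0.766, 0.273]
contact_force: [-1.1, 0.5, -1.5]
width: 0.0851
```

Run:
```python
from h import *
s=sensors.state();print(s['time'],s['position'].tolist(),s['qpos'].tolist(),s['ee_rot'].tolist())
```

```text
9.4667 [0.3791081369175078, -0.1053471571474792, 0.2504122346278463] [-1.1303469128797363, 0.43053946814550603, -0.5650368181715676, 1.3804045090306802, 0.8318360088450651, -2.4317276153071252] [0.43833866511288083, -0.38383910280641476, 0.7655291121166239, 0.2729321093710992]
```

```bash
cat > fk.py <<'E'
import numpy as np
from scipy.optimize import least_squares
from scipy.spatial.transform import Rotation as Ro
Q=np.array([[-1.46816309,.326945342,-.193575455,1.05199396,-1.8e-5,1.43661481],[-.90889279,.33306609,-.079628,1.15760637,.00248845,1.98959549],
[-.535861528,.567575805,-.183868024,.822435729,.00116478,2.36791602],[-.431739689,.303515881,-.176621749,1.09044056,.00013363,2.47364943],
[-.22810527,-.34559012,-.77918351,.67092643,.10357696,-.17747608],[-.8272924908,.003241884672,-.4754126841848,1.214551852811,.4565913811,-1.81170527579],
[-1.13034691,.43053946814,-.56503681817,1.38040450903,.83183600884,-2.4317276153]])
P=np.array([[.12899026,-.53406841,.23050423],[.40344338,-.39681495,.2711925],[.56532499,-.24969048,.09379156],[.52043357,-.15869789,.24969592],[.41869441,.0105836,.30735458],[.3825048,-.1094858,.3077839],[.3791081,-.1053472,.2504122]])
W=np.array([[-8.59e-4,.992997666,.11813085,0],[-4.27e-4,.992620788,.121253,.00119],None,None,None,[.2039836,-.4472482,.8633604,.1138794],[.4383387,-.3838391,.7655291,.2729321]],dtype=object)
def rot(q):
    p=q[1]-q[2]+q[3]
    M=Ro.from_euler('z',q[0])*Ro.from_euler('y',p)*Ro.from_euler('z',q[4])
    # tool z = local x ; at q6=0 tool y = local y
    B=Ro.from_matrix(np.array([[0,0,1],[0,1,0],[-1,0,0.]]))
    return M*B*Ro.from_euler('z',q[5])
def fk(x,q):
    a,h,off,L1,L2,e,La,Lt=x;g=q[1]-q[2];p=g+q[3]
    v=np.array([a+L1*np.sin(q[1])+L2*np.cos(g+e)+La*np.cos(p),off,h+L1*np.cos(q[1])-L2*np.sin(g+e)-La*np.sin(p)])
    return Ro.from_euler('z',q[0]).apply(v)+Lt*rot(q).as_matrix()[:,2], rot(q)
def res(x):
    return np.r_[np.concatenate([fk(x,q)[0]-p for q,p in zip(Q,P)]),1e-4*(x-[0,.2,.07,.45,.4,0,.1,.3])]
o=least_squares(res,[0,.2,.07,.45,.4,0,.1,.3]);X=o.x
lo=np.array([-2.65,-.97,-1.3,-1.93,-1.47,-3.14]);hi=np.array([2.65,1.79,1.35,2.1,1.37,3.14])
def ik(pos,Rm,q0):
    def f(q):
        p,r=fk(X,q);return np.r_[(p-pos)*5,(r.inv()*Rm).as_rotvec()]
    best=None
    for s in [q0]+[np.random.default_rng(k).uniform(lo*.8,hi*.8) for k in range(12)]:
        r=least_squares(f,np.clip(s,lo+.01,hi-.01),bounds=(lo,hi))
        if best is None or r.cost<best.cost-1e-8: best=r
        if best.cost<1e-7: break
    return best.x,best.cost
def tool(head,pitch,roll=0):
    "heading deg, pitch deg below level, roll about tool z deg; tool y level at roll 0"
    return Ro.from_euler('z',head,degrees=True)*Ro.from_euler('y',pitch,degrees=True)*Ro.from_matrix(np.array([[0,0,1],[0,1,0],[-1,0,0.]]))*Ro.from_euler('z',roll,degrees=True)
E
python3 - <<'E'
from fk import *
print(X.round(4),np.abs(o.fun[:21]).max())
for q,w in zip(Q,W):
    if w is not None: print((rot(q).inv()*Ro.from_quat(np.roll(np.array(w,float),-1))).magnitude().round(4))
def joints(q):
    p=fk(X,q)
    a,h,off,L1,L2,e,La,Lt=X;g=q[1]-q[2]
    w=np.array([a+L1*np.sin(q[1])+L2*np.cos(g+e),off,h+L1*np.cos(q[1])-L2*np.sin(g+e)]);return Ro.from_euler('z',q[0]).apply(w)
pipe=np.array([.445,.014])
for head in(0,30,45,60,75,90):
  for pitch in(15,25,35,45):
    for roll in (0,180):
      R=tool(head,pitch,roll);d=R.as_matrix()[:,2];tcp=np.r_[pipe,.065]+.019*d
      q,c=ik(tcp,R,Q[-1])
      if c<1e-6: print(head,pitch,roll,q.round(2),joints(q).round(2))
E
```

```text
[-0.      0.3032  0.0736  0.514   0.4043 -0.1733  0.1183  0.3036] 2.6187029655844185e-08Traceback (most recent call last):
  File "<stdin>", line 4, in <module>
AttributeError: 'float' object has no attribute 'round'
```

```bash
cat > t.py <<'E'
from fk import *
for q,w in zip(Q,W):
    if w is not None: print(round((rot(q).inv()*Ro.from_quat(np.roll(np.array(w,float),-1))).magnitude(),4))
def joints(q):
    a,h,off,L1,L2,e,La,Lt=X;g=q[1]-q[2]
    w=np.array([a+L1*np.sin(q[1])+L2*np.cos(g+e),off,h+L1*np.cos(q[1])-L2*np.sin(g+e)]);return Ro.from_euler('z',q[0]).apply(w)
def scan(xy,z,heads,pitches,rolls=(0,180)):
  for head in heads:
   for pitch in pitches:
    for roll in rolls:
      R=tool(head,pitch,roll);d=R.as_matrix()[:,2];tcp=np.r_[xy,z]+.019*d
      q,c=ik(tcp,R,Q[-1])
      if c<1e-6: print(head,pitch,roll,q.round(2),joints(q).round(2))
E
timeout 300 python3 - <<'E'
from t import *
print('pipe');scan([.445,.014],.065,(45,60,75,90),(20,30,40))
print('disc');scan([.534,-.362],.09,(-30,-10,10,30),(20,30,40))
E
```

```text
0.0
0.0
0.0
0.0
pipe
45 20 0 [-0.84  0.74 -1.07 -0.09  1.22 -1.73] [ 0.27 -0.19  0.28]
45 20 180 [-0.84  0.74 -1.07 -0.09  1.22  1.41] [ 0.27 -0.19  0.28]
45 30 0 [-0.77  0.59 -1.11 -0.16  1.05 -1.54] [ 0.27 -0.16  0.33]
45 30 180 [-0.77  0.59 -1.11 -0.16  1.05  1.6 ] [ 0.27 -0.16  0.33]
45 40 0 [-0.68  0.46 -1.11 -0.12  0.87 -1.41] [ 0.28 -0.13  0.37]
45 40 180 [-0.68  0.46 -1.11 -0.12  0.87  1.74] [ 0.28 -0.13  0.37]
60 20 0 [-0.81  0.82 -0.75  0.65  1.13 -2.27] [ 0.36 -0.27  0.26]
60 20 180 [-0.81  0.82 -0.75  0.65  1.13  0.87] [ 0.36 -0.27  0.26]
60 30 0 [-0.75  0.66 -0.84  0.45  1.   -2.  ] [ 0.35 -0.23  0.32]
60 30 180 [-0.75  0.66 -0.84  0.45  1.    1.14] [ 0.35 -0.23  0.32]
60 40 0 [-0.68  0.53 -0.88  0.34  0.86 -1.8 ] [ 0.35 -0.19  0.36]
60 40 180 [-0.68  0.53 -0.88  0.34  0.86  1.34] [ 0.35 -0.19  0.36]
75 20 0 [-0.74  0.91 -0.51  1.06  0.99 -2.56] [ 0.44 -0.31  0.24]
75 20 180 [-0.74  0.91 -0.51  1.06  0.99  0.58] [ 0.44 -0.31  0.24]
75 30 0 [-0.7   0.76 -0.6   0.85  0.9  -2.32] [ 0.43 -0.27  0.3 ]
75 30 180 [-0.7   0.76 -0.6   0.85  0.9   0.82] [ 0.43 -0.27  0.3 ]
75 40 0
[... 1453 characters left out ...]
.14  2.23] [ 0.24 -0.35  0.28]
10 30 0 [-1.1   0.63 -0.77 -0.3   0.97 -1.02] [ 0.27 -0.36  0.34]
10 30 180 [-1.1   0.63 -0.77 -0.3   0.97  2.13] [ 0.27 -0.36  0.34]
10 40 0 [-1.04  0.56 -0.7  -0.08  0.8  -1.05] [ 0.3  -0.36  0.38]
10 40 180 [-1.04  0.56 -0.7  -0.08  0.8   2.09] [ 0.3  -0.36  0.38]
30 20 0 [-1.15  0.86 -0.31  0.68  1.21 -1.86] [ 0.32 -0.53  0.3 ]
30 20 180 [-1.15  0.86 -0.31  0.68  1.21  1.28] [ 0.32 -0.53  0.3 ]
30 30 0 [-1.11  0.76 -0.36  0.57  1.04 -1.7 ] [ 0.33 -0.5   0.35]
30 30 180 [-1.11  0.76 -0.36  0.57  1.04  1.44] [ 0.33 -0.5   0.35]
30 40 0 [-1.06  0.68 -0.37  0.54  0.87 -1.6 ] [ 0.35 -0.47  0.39]
30 40 180 [-1.06  0.68 -0.37  0.54  0.87  1.54] [ 0.35 -0.47  0.39]
```

```bash
cat >> t.py <<'E'
def go(pos,R,c=None):
    from plant import sensors
    s=sensors.state(); pc,Rc=(s['position'],Ro.from_quat(np.roll(s['ee_rot'],-1))) if c is None else c
    rv=(R*Rc.inv()).as_rotvec();dp=(np.array(pos)-pc)*100
    n=int(np.ceil(max(np.linalg.norm(rv)/.12,np.linalg.norm(dp)/3)))
    print('now',pc.round(4),'n',n,'row',(dp/n).round(3),(rv/n).round(4),'| total',dp.round(2),rv.round(3)); return np.array(pos),R
E
timeout 400 python3 - <<'E'
from t import *
from plant import sensors
R=tool(60,20);d=R.as_matrix()[:,2];g=np.array([.445,.014,.065])+.024*d
st=g-.10*np.r_[d[:2],0]
go(st,R); print('grasp',g,'stage',st)
q,c=ik(st,R,Q[-1]);print(q.round(2),c)
c0=sensors.state()['qpos'];print(c0.round(2))
m=R.inv().apply([0,0,1])
for H in(30,50,70,90,110):
  for p in(0,):
   for roll in(-145,145):
     Rp=tool(H,p,roll);tcp=np.array([.45,.267,.18])+.024*Rp.as_matrix()[:,2]
     q,c=ik(tcp,Rp,q)
     q0,cc=ik(tcp,tool(H,p,0),Q[-1])
     if c<1e-6: print(H,p,roll,q.round(2),cc<1e-6,q0.round(2),'mouth',Rp.apply(m).round(2))
E
```

```text
0.0
0.0
0.0
0.0
now [ 0.3791 -0.1053  0.2504] n 7 row [ 0.431  0.821 -2.766] [ 0.0106 -0.0203  0.009 ] | total [  3.02   5.75 -19.36] [ 0.074 -0.142  0.063]
grasp [0.45627631 0.03353114 0.05679152] stage [ 0.40929168 -0.04784862  0.05679152]
[-1.02  0.89 -0.64  0.96  0.97 -2.58] 6.80777292395567e-20
[-1.13  0.43 -0.57  1.38  0.83 -2.43]
110 0 -145 [-0.13  1.11 -0.12  1.91  1.09  0.61] True [-0.13  1.11 -0.12  1.91  1.09 -3.14] mouth [-0.39 -0.51 -0.77]
110 0 145 [-0.13  1.11 -0.12  1.91  1.09 -0.61] True [-0.13  1.11 -0.12  1.91  1.09 -3.14] mouth [ 0.62 -0.14 -0.77]
```

```bash
timeout 500 python3 - <<'E'
from t import *
m=tool(60,20).inv().apply([0,0,1])
for z in(.2,.27):
 for H in(30,60,90,120):
  for p in(0,15,30):
     Rp=tool(H,p,0);tcp=np.array([.45,.267,z])+.024*Rp.as_matrix()[:,2]
     q,c=ik(tcp,Rp,Q[-1])
     if c<1e-6: print(z,H,p,q.round(2),joints(q).round(2),'mouth+-150',tool(H,p,150).apply(m).round(2),tool(H,p,-150).apply(m).round(2))
E
```

```text
0.0
0.0
0.0
0.0
0.2 60 30 [-0.05  0.2  -1.16 -0.46  0.88 -0.77] [0.26 0.06 0.43] mouth+-150 [ 0.06 -0.84 -0.53] [-0.76 -0.37 -0.53]
0.2 90 15 [-0.17  0.63 -0.58  0.93  1.26 -2.16] [ 0.51 -0.01  0.37] mouth+-150 [ 0.47 -0.54 -0.7 ] [-0.47 -0.54 -0.7 ]
0.2 90 30 [-0.11  0.43 -0.64  0.69  1.04 -1.79] [0.47 0.02 0.46] mouth+-150 [ 0.47 -0.7  -0.53] [-0.47 -0.7  -0.53]
0.2 120 0 [-0.08  1.12  0.02  2.03  0.96 -3.14] [0.71 0.02 0.2 ] mouth+-150 [ 0.58 -0.06 -0.81] [-0.24 -0.53 -0.81]
0.2 120 15 [-0.07  0.92 -0.06  1.71  0.93 -2.77] [0.69 0.03 0.32] mouth+-150 [ 0.68 -0.23 -0.7 ] [-0.14 -0.7  -0.7 ]
0.2 120 30 [-0.03  0.72 -0.15  1.43  0.83 -2.46] [0.65 0.06 0.43] mouth+-150 [ 0.76 -0.37 -0.53] [-0.06 -0.84 -0.53]
0.27 30 30 [ 0.28 -0.08 -1.28 -0.66  0.21 -0.12] [0.14 0.12 0.47] mouth+-150 [-0.37 -0.76 -0.53] [-0.84  0.06 -0.53]
0.27 60 15 [-0.13  0.23 -1.28 -0.9   1.1  -0.56] [0.22 0.05 0.41] mouth+-150 [ 0.14 -0.7  -0.7 ] [-0.68 -0.23 -0.7 ]
0.27 60 30 [-0.05 -0.   -1.07 -0.16  0.88 -0.77] [0.26 0.06 0.5 ] mouth+-150 [ 0.06 -0.84 -0.53] [-0.76 -0.37 -0.53]
0.27 90 15 [-0.17  0.51 -0.54  1.09  1.26 -2.16] [ 0.51 -0.01  0.44] mouth+-150 [ 0.47 -0.54 -0.7 ] [-0.47 -0.54 -0.7 ]
0.27 90 30 [-0.11  0.32 -0.57  0.87  1.04 -1.79] [0.47 0.02 0.53] mouth+-150 [ 0.47 -0.7  -0.53] [-0.47 -0.7  -0.53]
0.27 120 15 [-0.07  0.82 -0.04  1.83  0.93 -2.77] [0.69 0.03 0.39] mouth+-150 [ 0.68 -0.23 -0.7 ] [-0.14 -0.7  -0.7 ]
0.27 120 30 [-0.03  0.64 -0.1   1.57  0.83 -2.46] [0.65 0.06 0.5 ] mouth+-150 [ 0.76 -0.37 -0.53] [-0.06 -0.84 -0.53]
```

>>> arm_command(moves=[[0.43,0.82,-2.8,0.011,-0.02,0.009,1],[0.43,0.82,-2.8,0.011,-0.02,0.009,1],[0.43,0.82,-2.8,0.011,-0.02,0.009,1],[0.43,0.82,-2.8,0.011,-0.02,0.009,1],[0.43,0.82,-2.8,0.011,-0.02,0.009,1],[0.43,0.82,-2.7,0.011,-0.02,0.009,1],[0.43,0.82,-2.7,0.011,-0.02,0.009,1],[0,0,0,0,0,0,1],[0,0,0,0,0,0,1]])

```text
time: 10.22
position: [0.4107, -0.0469, 0.0638]
ee_rot: [0.496, -0.416, 0.71, 0.278]
contact_force: [-0.2, -0.1, 0.2]
width: 0.0855
```

Run:
```python
from h import *; from t import *
R=tool(60,20);d=R.as_matrix()[:,2];g=np.array([.445,.014,.065])+.024*d
go(g,R)
p,dd,i=grab('wrist');X=cloud(dd,i);cv2.imwrite('pics/w3.png',cv2.cvtColor(p,cv2.COLOR_RGB2BGR))
b=(np.hypot(X[...,0]-.445,X[...,1]-.014)<.045)&(X[...,2]>.03)
q=X[b];print(len(q));
if len(q)>50:
  r=least_squares(lambda c:np.hypot(q[:,0]-c[0],q[:,1]-c[1])-.0285,[.445,.014],loss='soft_l1',f_scale=.001);print(r.x, np.abs(r.fun).mean(),q[:,2].max())
```

```text
0.0
0.0
0.0
0.0
now [ 0.4107 -0.0469  0.0638] n 4 row [ 1.138  2.01  -0.175] [ 0.005   0.0022 -0.0003] | total [ 4.55  8.04 -0.7 ] [ 0.02   0.009 -0.001]
8499
[0.44169969 0.01562593] 0.0004290806981664074 0.10593222390081236
```

View pics/w3.png

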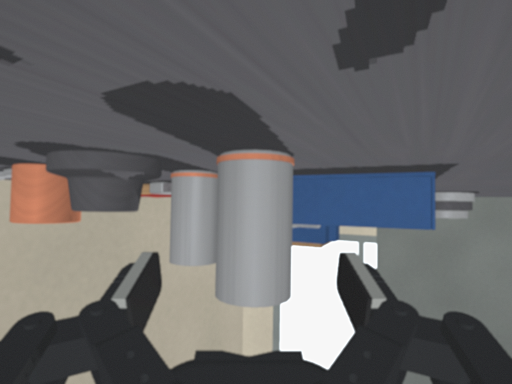

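The wrist view is upside down: bench at the top, pipe at (255,225), centred between the fingers at (145,285) and (360,285). So the camera sits under the gripper, and I'll check its height.

Run:
```python
from h import *
i=camera_info('wrist');R=np.array(i['R']);c=-R.T@np.array(i['t']);s=sensors.state()
from scipy.spatial.transform import Rotation as Ro
print(c,Ro.from_quat(np.roll(s['ee_rot'],-1)).inv().apply(c-s['position']))
```

```text
[ 0.32957664 -0.18872772  0.0401155 ] [ 0.08086991  0.00040755 -0.14366573]
```

>>> arm_command(moves=[[1.1,2,0,0,0,0,1],[1.1,2,0,0,0,0,1],[1.1,2,0,0,0,0,1],[1.1,2.1,0,0,0,0,1],[0,0,0,0,0,0,1],[0,0,0,0,0,0,-1],[0,0,0,0,0,0,-1],[0,0,0,0,0,0,-1],[0,0,0,0,0,0,-1],[0,0,0,0,0,0,-1]], newtons=60)

```text
time: 11.1
position: [0.4546, 0.0331, 0.0651]
ee_rot: [0.498, -0.414, 0.71, 0.277]
contact_force: [-3.3, -2.1, 8.7]
width: 0.0552
```

>>> arm_command(moves=[[0,0,1,0,0,0,-1],[0,0,2,0,0,0,-1],[0,0,3,0,0,0,-1],[0,0,3,0,0,0,-1],[0,0,3,0,0,0,-1],[0,0,1,0,0,0,-1],[0,0,0,0,0,0,-1],[0,0,0,0,0,0,-1]])

```text
time: 11.77
position: [0.4538, 0.0337, 0.1935]
ee_rot: [0.496, -0.416, 0.71, 0.276]
contact_force: [-0.3, -0.6, -5.3]
width: 0.055
```

```bash
timeout 500 python3 - <<'E'
from h import *
from t import *
from t import X as _
R0=tool(60,20);m=R0.inv().apply([0,0,1])
q=sensors.state()['qpos'];print(q.round(2))
for c in([.38,.29],[.40,.27],[.42,.27]):
 for z in(.18,.22):
  for H,p in((90,15),(90,20),(90,25),(75,20),(75,25)):
     Rp=tool(H,p,0);tcp=np.r_[c,z]+.024*Rp.as_matrix()[:,2]
     qq,cc=ik(tcp,Rp,q)
     if cc<1e-6: print(c,z,H,p,qq.round(2),'130:',tool(H,p,130).apply(m).round(2),'155:',tool(H,p,155).apply(m).round(2))
for n in('side','scene'):
    p,dd,i=grab(n);X=cloud(dd,i)
    b=(np.hypot(X[...,0]-.443,X[...,1]-.015)<.06)&(X[...,2]>.14)
cv2.imwrite('pics/sc4.png',cv2.resize(cv2.cvtColor(p,cv2.COLOR_RGB2BGR)[80:320,110:350],(600,600)))
E
```

```text
0.0
0.0
0.0
0.0
[-0.8   0.5  -0.76  0.92  1.13 -2.24]
[0.38, 0.29] 0.18 90 15 [-0.14  0.58 -0.79  0.69  1.27 -2.08] 130: [ 0.72 -0.49 -0.49] 155: [ 0.4  -0.55 -0.73]
[0.38, 0.29] 0.18 90 20 [-0.12  0.49 -0.82  0.58  1.2  -1.92] 130: [ 0.72 -0.53 -0.45] 155: [ 0.4  -0.61 -0.68]
[0.38, 0.29] 0.18 90 25 [-0.1   0.42 -0.84  0.52  1.12 -1.8 ] 130: [ 0.72 -0.57 -0.4 ] 155: [ 0.4  -0.67 -0.63]
[0.38, 0.29] 0.18 75 20 [-0.12  0.37 -1.18 -0.35  1.2  -1.18] 130: [ 0.56 -0.7  -0.45] 155: [ 0.23 -0.69 -0.68]
[0.38, 0.29] 0.18 75 25 [-0.09  0.29 -1.15 -0.22  1.1  -1.18] 130: [ 0.55 -0.73 -0.4 ] 155: [ 0.21 -0.75 -0.63]
[0.38, 0.29] 0.22 90 15 [-0.14  0.49 -0.77  0.79  1.27 -2.08] 130: [ 0.72 -0.49 -0.49] 155: [ 0.4  -0.55 -0.73]
[0.38, 0.29] 0.22 90 20 [-0.12  0.41 -0.8   0.69  1.2  -1.92] 130: [ 0.72 -0.53 -0.45] 155: [ 0.4  -0.61 -0.68]
[0.38, 0.29] 0.22 90 25 [-0.1   0.34 -0.81  0.63  1.12 -1.8 ] 130: [ 0.72 -0.57 -0.4 ] 155: [ 0.4  -0.67 -0.63]
[0.38, 0.29] 0.22 75 20 [-0.12  0.23 -1.15 -0.18  1.2  -1.18] 130: [ 0.56 -0.7  -0.45] 155: [ 0.23 -0.69 -0.68]
[0.38, 0.29] 0.22 75 25 [-0.09  0.17 -
[... 1603 characters left out ...]
45] 155: [ 0.23 -0.69 -0.68]
[0.42, 0.27] 0.18 75 25 [-0.14  0.34 -1.03 -0.06  1.12 -1.28] 130: [ 0.55 -0.73 -0.4 ] 155: [ 0.21 -0.75 -0.63]
[0.42, 0.27] 0.22 90 15 [-0.18  0.56 -0.65  0.94  1.26 -2.17] 130: [ 0.72 -0.49 -0.49] 155: [ 0.4  -0.55 -0.73]
[0.42, 0.27] 0.22 90 20 [-0.16  0.48 -0.68  0.83  1.19 -2.01] 130: [ 0.72 -0.53 -0.45] 155: [ 0.4  -0.61 -0.68]
[0.42, 0.27] 0.22 90 25 [-0.14  0.41 -0.69  0.76  1.11 -1.89] 130: [ 0.72 -0.57 -0.4 ] 155: [ 0.4  -0.67 -0.63]
[0.42, 0.27] 0.22 75 20 [-0.16  0.28 -1.03 -0.    1.21 -1.29] 130: [ 0.56 -0.7  -0.45] 155: [ 0.23 -0.69 -0.68]
[0.42, 0.27] 0.22 75 25 [-0.14  0.23 -1.    0.09  1.12 -1.28] 130: [ 0.55 -0.73 -0.4 ] 155: [ 0.21 -0.75 -0.63]
```

View pics/sc4.png

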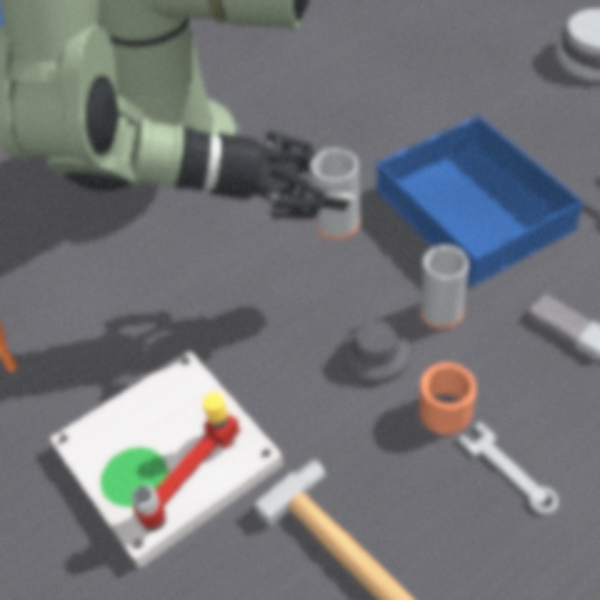

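The crop shows the pipe held upright at (337,190), and the stop arm pinned with the knob at (215,408). I'll carry it over the tray.

>>> arm_command(moves=[[-0.3,1.5,0,0,0,0.03,-1],[-0.5,3,0,0,0,0.06,-1],[-0.5,3.3,0,0,0,0.06,-1],[-0.5,3.3,-0.3,0,0,0.06,-1],[-0.5,3.3,-0.3,0,0,0.06,-1],[-0.5,3.3,-0.3,0,0,0.06,-1],[-0.5,3.3,-0.3,0,0,0.06,-1],[-0.5,3.3,-0.3,0,0,0.06,-1],[-0.5,2.5,-0.3,0,0,0.06,-1],[-0.1,1.1,-0.3,0,0,0.014,-1]])

```text
time: 12.7
position: [0.4081, 0.316, 0.1711]
ee_rot: [-0.405, 0.587, -0.577, -0.399]
contact_force: [-0.2, 0.1, -5.2]
width: 0.0551
```

>>> arm_command(moves=[[0,0,0,0,0.113,-0.041,-1],[0,0,0,0,0.113,-0.041,-1],[0,0,0,0,0.113,-0.041,-1],[0,0,0,0,0.113,-0.041,-1],[0,0,0,0,0.113,-0.041,-1],[0,0,0,0,0.113,-0.041,-1],[0,0,0,0,0.113,-0.041,-1],[0,0,0,0,0.113,-0.041,-1],[0,0,0,0,0.113,-0.041,-1],[0,0,0,0,0.113,-0.041,-1]])

```text
time: 13.53
position: [0.4091, 0.3133, 0.1709]
ee_rot: [0.103, -0.157, 0.807, 0.56]
contact_force: [-0.0, 0.1, -5.4]
width: 0.0554
```

>>> arm_command(moves=[[0,0,0,0,0.113,-0.041,-1],[0,0,0,0,0.113,-0.041,-1],[0,0,0,0,0.113,-0.041,-1],[0,0,0,0,0.113,-0.041,-1],[0,0,0,0,0.113,-0.041,-1],[0,0,0,0,0.113,-0.041,-1],[0,0,0,0,0.113,-0.041,-1],[0,0,0,0,0.113,-0.041,-1],[0,0,0,0,0.113,-0.041,-1],[0,0,0,0,0.113,-0.041,-1]])

```text
time: 14.37
position: [0.4091, 0.3133, 0.1709]
ee_rot: [-0.236, 0.324, 0.751, 0.525]
contact_force: [-0.7, 1.1, -5.8]
width: 0.0553
```

>>> arm_command(moves=[[0,0,0,0,0.113,-0.041,-1],[0,0,0,0,0.113,-0.041,-1],[0,0,0,0,0,0,-1],[0,0,0,0,0,0,-1],[0,0,0,0,0,0,-1],[0,0,0,0,0,0,-1],[0,0,0,0,0,0,-1],[0,0,0,0,0,0,-1],[0,0,0,0,0,0,-1],[0,0,0,0,0,0,-1]])

```text
time: 15.2
position: [0.4099, 0.3136, 0.1727]
ee_rot: [-0.295, 0.408, 0.707, 0.496]
contact_force: [0.1, -0.4, -4.4]
width: 0.0547
```

Run:
```python
from h import *
from scipy.spatial.transform import Rotation as Ro
s=sensors.state();R=Ro.from_quat(np.roll(s['ee_rot'],-1));print(s['time'],s['position'],s['qpos'].round(2),s['contact_force'],s['torque'],s['width'])
import t
print('mouth',R.apply(t.tool(60,20).inv().apply([0,0,1])).round(3))
p,d,i=grab('scene');cv2.imwrite('pics/sc5.png',cv2.resize(cv2.cvtColor(p,cv2.COLOR_RGB2BGR)[80:260,200:380],(600,600)))
```

```text
15.2 [0.40988736 0.31356693 0.17274975] [-0.11  0.54 -0.73  0.64  1.21  0.7 ] [ 0.13502836 -0.35061378 -4.44778014] [-1.7224647  -0.06365496 -0.02877961] 0.054652359213875644
0.0
0.0
0.0
0.0
mouth [ 0.467 -0.59  -0.658]
```

View pics/sc5.png

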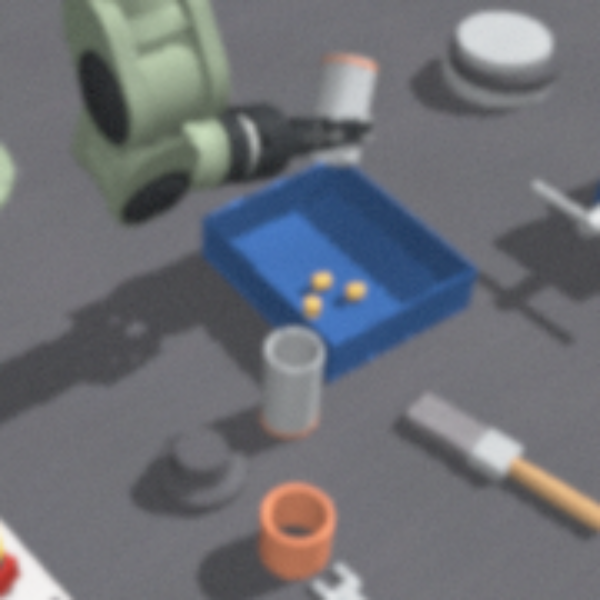

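All three slugs lie in the tray at about (322,280), (355,290) and (312,305) in the crop, and the pipe hangs mouth-down. I'll roll it back upright.

>>> arm_command(moves=[[0,0,0.5,0,-0.113,0.041,-1],[0,0,0.5,0,-0.113,0.041,-1],[0,0,0.5,0,-0.113,0.041,-1],[0,0,0.5,0,-0.113,0.041,-1],[0,0,0.5,0,-0.113,0.041,-1],[0,0,0.5,0,-0.113,0.041,-1],[0,0,0.5,0,-0.113,0.041,-1],[0,0,0.5,0,-0.113,0.041,-1],[0,0,0.5,0,-0.113,0.041,-1],[0,0,0.5,0,-0.113,0.041,-1]])

```text
time: 16.08
position: [0.4098, 0.3136, 0.223]
ee_rot: [0.039, -0.066, 0.819, 0.569]
contact_force: [-0.7, -0.7, -4.1]
width: 0.0549
```

>>> arm_command(moves=[[0,0,0.3,0,-0.113,0.041,-1],[0,0,0.3,0,-0.113,0.041,-1],[0,0,0.3,0,-0.113,0.041,-1],[0,0,0.3,0,-0.113,0.041,-1],[0,0,0.3,0,-0.113,0.041,-1],[0,0,0.3,0,-0.113,0.041,-1],[0,0,0.3,0,-0.113,0.041,-1],[0,0,0.3,0,-0.113,0.041,-1],[0,0,0.3,0,-0.113,0.041,-1],[0,0,0.3,0,-0.113,0.041,-1]])

```text
time: 16.92
position: [0.4096, 0.3136, 0.2529]
ee_rot: [0.357, -0.515, 0.642, 0.442]
contact_force: [-0.3, 0.6, -4.1]
width: 0.0553
```

>>> arm_command(moves=[[0,0,0,0,-0.113,0.041,-1],[0,0,0,0,-0.113,0.041,-1],[0,0,0,0,0,0,-1]])

```text
time: 17.17
position: [0.4096, 0.3136, 0.2528]
ee_rot: [-0.408, 0.586, -0.577, -0.396]
contact_force: [-1.6, -0.6, -4.9]
width: 0.0552
```

Run:
```python
from t import *
from plant import sensors
s=sensors.state();print(s['time'],s['qpos'].round(2))
R=Ro.from_quat(np.roll(s['ee_rot'],-1));print((tool(90,20).inv()*R).as_rotvec().round(3))
Rt=tool(10,20);d=Rt.as_matrix()[:,2];tcp=np.array([.534,-.362,.25])+.0215*d
go(tcp,Rt)
q=s['qpos'];p0=s['position']
for f in np.linspace(0,1,9):
    q,c=ik(p0+f*(tcp-p0),tool(90-80*f,20),q);print(f,q.round(2),'%.1e'%c,joints(q).round(2))
for z in(.2,.15,.1):
    q,c=ik(np.r_[tcp[:2],z],Rt,q);print(z,q.round(2),'%.1e'%c)
```

```text
0.0
0.0
0.0
0.0
17.1667 [-0.11  0.35 -0.71  0.78  1.2  -1.87]
[ 0.007  0.011 -0.02 ]
now [0.4096 0.3136 0.2528] n 23 row [ 0.627 -2.922 -0.044] [ 0.001   0.0004 -0.0607] | total [ 14.43 -67.21  -1.02] [ 0.024  0.009 -1.397]
0.0 [-0.11  0.36 -0.7   0.81  1.21 -1.89] 1.6e-18 [0.44 0.02 0.47]
0.125 [-0.33  0.35 -0.74  0.88  1.19 -2.  ] 5.5e-31 [ 0.42 -0.07  0.46]
0.25 [-0.54  0.35 -0.76  0.94  1.18 -2.08] 2.7e-31 [ 0.39 -0.15  0.46]
0.375 [-0.72  0.36 -0.75  0.95  1.17 -2.11] 8.1e-19 [ 0.36 -0.22  0.46]
0.5 [-0.87  0.37 -0.73  0.91  1.18 -2.05] 8.7e-20 [ 0.33 -0.28  0.46]
0.625 [-0.98  0.37 -0.72  0.78  1.21 -1.89] 3.3e-31 [ 0.3  -0.32  0.46]
0.75 [-1.06  0.35 -0.73  0.53  1.22 -1.61] 1.3e-24 [ 0.27 -0.34  0.47]
0.875 [-1.11  0.35 -0.76  0.16  1.2  -1.25] 2.5e-20 [ 0.25 -0.34  0.46]
1.0 [-1.13  0.39 -0.77 -0.21  1.14 -0.9 ] 7.4e-23 [ 0.24 -0.35  0.44]
0.2 [-1.13  0.47 -0.8  -0.33  1.14 -0.9 ] 9.4e-31
0.15 [-1.13  0.58 -0.83 -0.46  1.14 -0.9 ] 1.7e-27
0.1 [-1.13  0.7  -0.83 -0.59  1.14 -0.9 ] 2.5e-26
```

>>> arm_command(moves=[[0.3,-1.5,0,0.001,0,-0.03,-1],[0.6,-2.8,0,0.001,0,-0.06,-1],[0.64,-3,0,0.001,0,-0.062,-1],[0.64,-3,0,0.001,0,-0.062,-1],[0.64,-3,0,0.001,0,-0.062,-1],[0.64,-3,0,0.001,0,-0.062,-1],[0.64,-3,0,0.001,0,-0.062,-1],[0.64,-3,0,0.001,0,-0.062,-1],[0.64,-3,0,0.001,0,-0.062,-1],[0.64,-3,0,0.001,0,-0.062,-1]])

```text
time: 18.0
position: [0.4703, 0.0288, 0.2528]
ee_rot: [0.508, -0.389, 0.721, 0.265]
contact_force: [-0.2, 0.2, -3.8]
width: 0.055
```

>>> arm_command(moves=[[0.64,-3,0,0.001,0,-0.062,-1],[0.64,-3,0,0.001,0,-0.062,-1],[0.64,-3,0,0.001,0,-0.062,-1],[0.64,-3,0,0.001,0,-0.062,-1],[0.64,-3,0,0.001,0,-0.062,-1],[0.64,-3,0,0.001,0,-0.062,-1],[0.64,-3,0,0.001,0,-0.062,-1],[0.64,-3,0,0.001,0,-0.062,-1],[0.64,-3,0,0.001,0,-0.062,-1],[0.64,-3,0,0.001,0,-0.062,-1]])

```text
time: 18.83
position: [0.5339, -0.2708, 0.2527]
ee_rot: [0.566, -0.147, 0.805, 0.101]
contact_force: [0.9, 0.1, -5.2]
width: 0.0548
```

>>> arm_command(moves=[[0.64,-3,0,0.001,0,-0.062,-1],[0.6,-2.8,0,0.001,0,-0.06,-1],[0.4,-2,0,0.001,0,-0.02,-1],[0,0,0,0,0,0,-1],[0,0,0,0,0,0,-1]])

```text
time: 19.25
position: [0.5502, -0.3472, 0.2522]
ee_rot: [0.572, -0.091, 0.813, 0.063]
contact_force: [0.0, 0.6, -4.8]
width: 0.055
```

```bash
cat > pm.py <<'E'
from h import *
from t import tool,Ro,least_squares,go
s=sensors.state();print(s['time'],s['position'],s['contact_force'],s['width'])
R=Ro.from_quat(np.roll(s['ee_rot'],-1)).as_matrix();d=R[:,2]
print('tool err vs (10,20)',(Ro.from_matrix(R)*tool(10,20).inv()).as_rotvec().round(3))
c0=s['position']-.0215*d
for n in('side','scene'):
    p,dd,i=grab(n);X=cloud(dd,i);hsv=cv2.cvtColor(p,cv2.COLOR_RGB2HSV)
    cv2.imwrite(f'pics/{n}_pm{int(s["time"]*100)}.png',cv2.resize(cv2.cvtColor(p,cv2.COLOR_RGB2BGR)[(170 if n=='side' else 150):(370 if n=='side' else 330),(180 if n=='side' else 90):(400 if n=='side' else 290)],(600,540)))
    S=hsv[...,1].astype(int);V=hsv[...,2].astype(int)
    m=(np.hypot(X[...,0]-c0[0],X[...,1]-c0[1])<.042)&(abs(X[...,2]-c0[2]+.015)<.10)&(V>95)&(S<60)&(X[...,2]>.035)
    q=X[m]
    print(n,len(q),'z',np.percentile(q[:,2],[1,99]).round(4),end=' ')
    f=lambda v:np.linalg.norm(np.cross(q-np.r_[v[:2],c0[2]],(lambda a:a/np.linalg.norm(a))(np.r_[v[2:],1])),axis=1)-.0285
    r=least_squares(f,np.r_[c0[:2],0,0],loss='soft_l1',f_scale=.0015);print('axis at z=%.3f'%c0[2],r.x.round(4),'resid',np.abs(r.fun).mean().round(4))
E
python3 pm.py; ls pics
```

```text
0.0
0.0
0.0
0.0
19.25 [ 0.55016871 -0.34723813  0.25223213] [ 0.03464033  0.62774159 -4.77365491] 0.054999617459184774
tool err vs (10,20) [-0.    -0.005  0.047]
side 960 z [0.194  0.2935] axis at z=0.259 [ 0.5302 -0.3543 -0.0218 -0.0737] resid 0.0022
scene 1053 z [0.1956 0.2959] axis at z=0.259 [ 0.5299 -0.3526  0.0219 -0.049 ] resid 0.0025
s2.png
sc4.png
sc5.png
scene0.png
scene_pm1925.png
side0.png
side_pm1925.png
w1.png
w3.png
```

Run:
```python
from t import *
from plant import sensors
f=lambda w:Ro.from_quat(np.roll(np.array(w)/np.linalg.norm(w),-1))
g=f([0.498,-0.414,0.71,0.277]);g2=f([.496,-.416,.71,.276])
n=f(sensors.state()['ee_rot'])
for a in(g,g2,tool(60,20)): print((n*a.inv()).apply([0,0,1]).round(3))
```

```text
0.0
0.0
0.0
0.0
[-0.01 -0.02  1.  ]
[-0.014 -0.023  1.   ]
[-0.005  0.     1.   ]
```

View pics/side_pm1925.png

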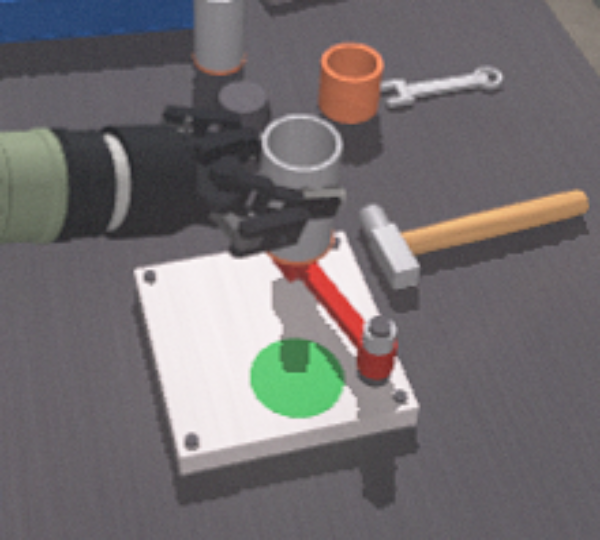

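The crop shows the pipe upright in the fingers above the plate at (300,190), with the disc at (297,378) and the arm still pinned. I'll refine its tilt from the lower outer wall and the rim.

```bash
cat > pm2.py <<'E'
from h import *
from t import Ro,least_squares
s=sensors.state();R=Ro.from_quat(np.roll(s['ee_rot'],-1)).as_matrix();c0=s['position']-.0215*R[:,2]
A=[]
for n in('side','scene'):
    p,dd,i=grab(n);X=cloud(dd,i);hsv=cv2.cvtColor(p,cv2.COLOR_RGB2HSV).astype(int)
    H,S,V=[hsv[...,k] for k in range(3)]
    h=np.hypot(X[...,0]-c0[0],X[...,1]-c0[1])<.045
    lw=h&(X[...,2]>c0[2]-.085)&(X[...,2]<c0[2]-.022)&(V>60)
    er=cv2.erode(lw.astype(np.uint8),np.ones((3,3)))>0
    q=X[er];c=-np.array(i['R']).T@np.array(i['t'])
    for b in np.arange(c0[2]-.08,c0[2]-.02,.02):
        k=q[(q[:,2]>=b)&(q[:,2]<b+.02)]
        if len(k)>15:
            r=least_squares(lambda v:np.hypot(k[:,0]-v[0],k[:,1]-v[1])-.0285,c0[:2],loss='soft_l1',f_scale=.001);print(n,'low z%.3f'%k[:,2].mean(),len(k),r.x.round(4),np.abs(r.fun).mean().round(4))
    t=X[h&(V>100)&(S<60)&(X[...,2]>c0[2]+.028)]
    rim=h&(X[...,2]>c0[2]+.015)&(V>90);u=np.argwhere(rim)[:,::-1].astype(np.float32)
    zt=np.percentile(t[:,2],97)
    e=onplane(u,i,zt)[:,:2]; 
    rr=least_squares(lambda v:np.hypot(t[:,0]-v[0],t[:,1]-v[1])-.0265,c0[:2],loss='soft_l1',f_scale=.001);print(n,'rim',zt.round(4),len(t),rr.x.round(4),np.abs(rr.fun).mean().round(4))
    cv2.imwrite('/tmp/x.png',rim*255)
E
python3 pm2.py
```

```text
0.0
0.0
0.0
0.0
side low z0.196 44 [ 0.5324 -0.3484] 0.0008
side low z0.208 95 [ 0.5322 -0.3489] 0.0007
side low z0.226 36 [ 0.5323 -0.3494] 0.0006
side rim 0.2937 195 [ 0.53  -0.354] 0.0012
scene low z0.209 93 [ 0.5289 -0.3497] 0.0007
scene low z0.225 63 [ 0.5288 -0.3504] 0.0007
scene rim 0.2965 170 [ 0.5311 -0.3544] 0.0013[ WARN:0@0.825] global loadsave.cpp:1063 imwrite_ Unsupported depth image for selected encoder is fallbacked to CV_8U.
```

>>> arm_command(moves=[[0.2,-1.05,0,-0.035,0.005,0,-1],[0,0,-2,0,0,0,-1],[0,0,-2.5,0,0,0,-1],[0,0,-2.5,0,0,0,-1],[0,0,-2.5,0,0,0,-1],[0,0,-2.5,0,0,0,-1],[0,0,-2,0,0,0,-1],[0,0,-1,0,0,0,-1],[0,0,0,0,0,0,-1],[0,0,0,0,0,0,-1]])

```text
time: 20.28
position: [0.5526, -0.3576, 0.1029]
ee_rot: [0.569, -0.102, 0.815, 0.048]
contact_force: [-0.4, -0.5, -3.1]
width: 0.0551
```

```bash
python3 pm2.py 2>/dev/null
python3 - <<'E'
from h import *
s=sensors.state();print(s['time'],s['position'],s['contact_force'])
p,d,i=grab('side');cv2.imwrite('pics/side6.png',cv2.resize(cv2.cvtColor(p,cv2.COLOR_RGB2BGR)[210:350,200:360],(640,560)))
E
```

```text
0.0
0.0
0.0
0.0
side low z0.047 28 [ 0.5351 -0.3615] 0.0007
side low z0.060 52 [ 0.5351 -0.3614] 0.0006
side rim 0.1457 170 [ 0.5337 -0.3634] 0.0013
scene low z0.041 37 [ 0.5322 -0.3638] 0.0033
scene low z0.060 75 [ 0.5313 -0.3639] 0.0007
scene low z0.076 34 [ 0.5316 -0.3639] 0.0005
scene rim 0.1493 150 [ 0.533  -0.3646] 0.0014
20.3833 [ 0.55292777 -0.35838018  0.10416019] [-0.41192046 -0.49667945 -3.58934471]
```

View pics/side6.png

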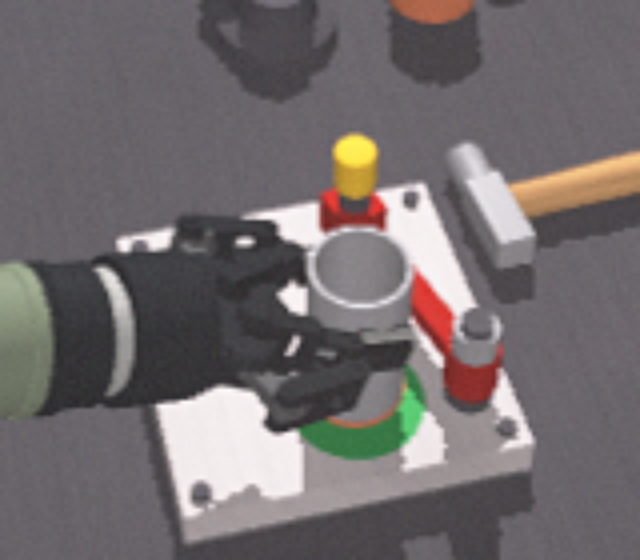

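The pipe is over the disc, centred at about (0.533, -0.363) and nearly upright, with the pin still down. I'll lower it gently.

>>> arm_command(moves=[[0,0,-0.5,-0.01,0,0,-1],[0,0,-0.4,0,0,0,-1],[0,0,-0.1,0,0,0,-1],[0,0,-0.1,0,0,0,-1],[0,0,-0.1,0,0,0,-1],[0,0,0,0,0,0,-1],[0,0,0,0,0,0,-1]])

```text
time: 21.02
position: [0.5525, -0.3579, 0.0907]
ee_rot: [0.568, -0.105, 0.815, 0.044]
contact_force: [-0.4, 0.6, -4.4]
width: 0.0551
```

>>> arm_command(moves=[[0,0,-0.1,0,0,0,-1],[0,0,-0.1,0,0,0,-1],[0,0,0,0,0,0,-1],[0,0,0,0,0,0,-1]])

```text
time: 21.35
position: [0.5527, -0.358, 0.0899]
ee_rot: [0.569, -0.106, 0.814, 0.044]
contact_force: [-2.9, 0.3, 4.0]
width: 0.0552
```

>>> arm_command(moves=[[0,0,0,0,0,0,-0.2],[0,0,0,0,0,0,0.2],[0,0,0,0,0,0,0.6],[0,0,0,0,0,0,1],[0,0,0,0,0,0,1],[0,0,0,0,0,0,1],[0,0,0,0,0,0,1]])

```text
time: 21.93
position: [0.5525, -0.3579, 0.0885]
ee_rot: [0.568, -0.105, 0.815, 0.044]
contact_force: [0.5, -0.2, -0.1]
width: 0.0853
```

```bash
python3 pm2.py 2>/dev/null
python3 - <<'E'
from h import *
from t import Ro
s=sensors.state();print(s['position'],s['contact_force'],Ro.from_quat(np.roll(s['ee_rot'],-1)).as_matrix()[:,2])
E
```

```text
0.0
0.0
0.0
0.0
side low z0.027 140 [ 0.5343 -0.3702] 0.0044
side low z0.042 16 [ 0.5347 -0.3632] 0.0008
side rim 0.1317 199 [ 0.5337 -0.3641] 0.0012
scene low z0.029 142 [ 0.5347 -0.3642] 0.0062
scene low z0.046 57 [ 0.531  -0.3643] 0.0006
scene low z0.060 37 [ 0.5311 -0.3642] 0.0005
scene rim 0.1351 148 [ 0.5329 -0.3645] 0.0011
0.0
0.0
0.0
0.0
[ 0.55249377 -0.3578917   0.08858064] [ 0.08446759 -0.35846315  0.22378531] [ 0.9168264   0.19048204 -0.35092156]
```

Released and standing, with zero force on the tool. I'll retreat straight back, then up.

>>> arm_command(moves=[[-1,-0.2,0,0,0,0,1],[-1.5,-0.3,0,0,0,0,1],[-2,-0.4,0,0,0,0,1],[-2,-0.4,0.3,0,0,0,1],[-2,-0.4,1,0,0,0,1],[-1.5,-0.3,2,0,0,0,1],[-1,0,3,0,0,0,1],[0,0,3,0,0,0,1],[0,0,0,0,0,0,1],[0,0,0,0,0,0,1]])

```text
time: 22.87
position: [0.4425, -0.3791, 0.183]
ee_rot: [0.568, -0.106, 0.815, 0.042]
contact_force: [0.3, -0.0, 0.6]
width: 0.0853
```

Run:
```python
from h import *
from t import least_squares
s=sensors.state();print(s['time'],s['position'],s['contact_force'])
for n in('side','scene'):
    p,d,i=grab(n);X=cloud(d,i);hsv=cv2.cvtColor(p,cv2.COLOR_RGB2HSV).astype(int);H,S,V=[hsv[...,k] for k in range(3)]
    cv2.imwrite(f'pics/f_{n}.png',cv2.cvtColor(p,cv2.COLOR_RGB2BGR))
    h=np.hypot(X[...,0]-.533,X[...,1]+.363)<.04
    for lo,hi in((.04,.06),(.06,.08),(.08,.1)):
        k=X[h&(X[...,2]>lo)&(X[...,2]<hi)];r=least_squares(lambda v:np.hypot(k[:,0]-v[0],k[:,1]-v[1])-.0285,[.533,-.363],loss='soft_l1',f_scale=.001);print(n,lo,len(k),r.x.round(4),np.abs(r.fun).mean().round(4))
    g=(H>45)&(H<85)&(S>80)&(np.hypot(X[...,0]-.534,X[...,1]+.362)<.06)
    P=onplane(np.argwhere(g)[:,::-1],i,.025)[:,:2]*1000;c,r=cv2.minEnclosingCircle(P.astype(np.float32));print(' disc',c,r,'rim z',np.percentile(X[h][:,2],98))
    m=(H>18)&(H<38)&(S>90)&(np.hypot(X[...,0]-.5646,X[...,1]+.2507)<.06)&(X[...,2]>.05);print(' knob',np.percentile(X[m],[50,98],axis=0).round(4).tolist())
```

```text
0.0
0.0
0.0
0.0
22.8667 [ 0.44247506 -0.37909939  0.18301884] [ 0.31707024 -0.02749133  0.61626922]
side 0.04 136 [ 0.5352 -0.3625] 0.0007
side 0.06 170 [ 0.5347 -0.3629] 0.0014
side 0.08 256 [ 0.5342 -0.3642] 0.002
 disc (537.2902221679688, -361.042724609375) 39.07212829589844 rim z 0.13074673774293455
 knob [[0.5604, -0.2608, 0.11], [0.5725, -0.245, 0.1153]]
scene 0.04 75 [ 0.531  -0.3643] 0.0006
scene 0.06 108 [ 0.5322 -0.3645] 0.0017
scene 0.08 143 [ 0.5327 -0.3644] 0.002
 disc (533.9383544921875, -363.0596008300781) 37.53916549682617 rim z 0.13433635957624243
 knob [[0.5679, -0.2569, 0.1116], [0.5735, -0.2468, 0.1185]]
```

View pics/f_side.png

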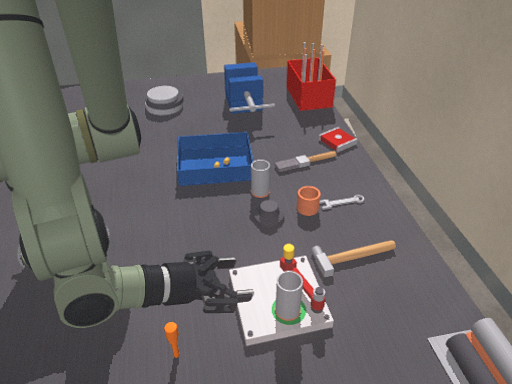

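The view shows the pipe standing on the disc at (289,297), the knob down at (289,252), and slugs in the tray around (222,163). Everything else is where it was. Handing in.

```bash
python3 -c "
from plant import arm; print(arm.sign_off())"
```

```text
the job is handed in; nothing more can be done
None
```

The job is done and handed in at about 23 s of robot time, with no check failing. No verdict is reported at hand-in.

- **Stop arm:** I swung the red arm clear by its yellow-knobbed pin. I then pushed the pin down until it met 13 N. The knob dropped about 18 mm, and its top measured about 0.115–0.118 m at the end against 0.113 m expected.
- **Slugs:** I picked up the near pipe from the side and tipped it over the tray. All three slugs showed in the tray right after pouring; in the last view only two could be made out.
- **Pipe:** It stands free on the green disc, lowered with about 4 N of push. Its axis measured about 3 mm or less from the disc centre, and its rim is at 0.131–0.134 m against 0.130 m expected.
- **Other things:** By eye, nothing else on the bench appears to have moved. The gripper is clear, with only sensor noise on the force reading.

The two cameras disagreed by 2–4 mm on the pipe and disc positions, about their calibration error and well inside the 11.5 mm of slack on the disc.

I viewed 9 pictures.

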